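# Wedge the display stand's short foot

### The job

The dark wooden display stand has lost the rubber pad of its front right foot, seen from the robot, and that foot hangs clear of the cabinet top. Set the loose wooden wedge down flat before that foot, thin end towards it and square to the stand's overhanging front edge, let go, and then drive it in under the middle of the foot with gentle taps on its thick end until it goes no farther and stays jammed tight. Do not bump the stand with the gripper, and leave everything else where it is.

Things in the scene. Friction and masses are not known exactly. Their poses are not given: they have to be found in the camera images.
- stand: heavy dark-wood display stand; it stays put. Board 230 (x) x 340 (y) x 18 mm, top about 55 mm above the cabinet top, on four 40 x 40 mm feet centred at x +-51, y +-115 mm, where a lighter square shows in the board. Origin: under the board's centre at the cabinet top's level; x from front edge (nearer the robot) to rear, y left, z up. Front right foot (x -51, y -115): no pad.
- foot_edge (a point): middle of the lower front edge of the padless foot, where the wedge goes in; axes as the stand: x points inward, the way the wedge is driven, z up. The foot is 40 mm wide; its underside hangs 8.4 to 11.6 mm above the cabinet top, different each time, and the reading is too noisy to tell how much.
- board_edge (a point): lower front edge of the stand's board, straight before and above the padless foot: 44 mm farther out than foot_edge and about 37 mm above the cabinet top; axes as the stand. The board overhangs the foot's front face by these 44 mm.
- wedge: loose wedge of light wood, 96 mm long (x), 36 mm wide, flat underneath; its top slopes evenly from 21 mm high at the thick end to 3 mm at the thin end; some 30 to 55 g. Origin: centre of the underside; x points to the thin end (+48 mm), z up. It starts lying flat on the cabinet top, slope up.
- wedge_tip (a point): middle of the thin end's lower edge on the wedge; axes as the wedge. The wedge slides with under 1 N until its slope meets the foot's edge, when the thin end is 29 to 46 mm in past foot_edge; there it stops hard.
- wedge_heel (a point): middle of the thick end's lower edge on the wedge, where it is tapped (face 36 x 21 mm); axes as the wedge. Pushed here with some 10 N after it has stopped, the wedge jams by friction and stays. When home this end stands 6 to 23 mm out from under the board's front edge.
- frog: ceramic frog ornament, about 80 mm wide and 78 mm high, on the stand's board, towards the rear left; origin at its underside. Leave alone.
- basin: shallow round stoneware basin, 112 mm across and 34 mm high, on the stand's board; origin at its underside. Leave alone.
- coaster: round wooden coaster, 90 mm across, 8 mm thick, on the cabinet top; origin at its underside. Leave alone.
- clip: black plastic binder clip, 41 mm wide, some 60 mm long with its wire handles, 18 mm high, on the cabinet top; origin at its underside. Leave alone.
- pen_stand: square aluminium pen stand with pens, 70 x 70 mm, 155 mm high with the pens, to the right; origin at its underside. Leave alone.
- canister: stainless steel canister with a hinged lid, 95 mm across, 132 mm high, to the left; origin at its underside. Leave alone.
There are look-alikes about, which are no part of the job. Of the things like the wedge, leave any that is blue or red; of the rest the smaller one is meant.

How it is judged:
On the way:
1. the wedge lies flat before the padless foot, thin end towards it, and has been let go (x of wedge_tip in the frame of foot_edge between -0.13 and 0.022 m and y of wedge_tip in the frame of foot_edge between -0.03 and 0.03 m and x of wedge_heel in the frame of foot_edge below -0.06 m and angle between wedge's own z axis and vertical below 0.05 rad and height (world z) of wedge below 0.004 m and contact force between the fingers and wedge below 0.1 N), for 0.1 s.
At the end, for the whole second after the job is handed in: The wedge lies flat, slope up, with its thin end 22 to 56 mm in under the padless foot, within 12 mm of the foot's middle and 0.14 rad of square to the stand, still, and jammed: it stays pressed against the foot with more than 4 N after the robot has let go (contact force between wedge and stand above 4 N and x of wedge_tip in the frame of foot_edge between 0.022 and 0.056 m and y of wedge_tip in the frame of foot_edge between -0.012 and 0.012 m and angle between the x axis of wedge and the x axis of stand, either way round below 0.14 rad and angle between wedge's own z axis and vertical below 0.05 rad and linear speed of wedge below 0.005 m/s); the robot touches nothing.
It fails at once if the stand is bumped by the robot (over 8 N) (contact force between any of the fingers, the arm and stand above 8 N).
It fails at once if the wedge is forced: over 40 N between wedge and foot (contact force between wedge and stand above 40 N).
It fails at once if something else is moved by more than 15 mm (distance of any of frog, basin, coaster, clip, pen_stand, canister from where it was at the start of the episode above 0.015 m).
It also fails if it takes over 59 s, if anything falls off the work surface, if the arm or the gripper's body presses on something with over 40 N, if the wrist force passes 120 N, or if a joint passes its speed limit or range.

### The arm

A 6-joint arm with a two-finger parallel gripper is mounted at the origin on the work surface. World frame = base frame: x ahead of the robot, y to its left, z up, the work surface at z = 0. Lengths are in m, angles in rad, forces in N, time in s.
With the tool pointing down it reaches from about 0.375 to 0.9 m from the base axis. Payload 3.1 kg.
Tool frame: the origin (TCP) lies midway between the tips of the shut fingers; the grasp point (between the pads) lies 19 mm behind it; z points along the fingers, y is the direction in which the jaws open and shut (so a half turn about z gives the same grasp; the last joint's range is limited). The gripper opens to 85 mm and grips with 20 to 120 N. Pads are 22 mm wide; open, the fingers measure 114 mm over their backs; the gripper's body (76 mm by 85 mm) begins 54 mm behind the grasp point. The pads swing forward as they close: fully open they stand 13 mm farther back than shut.
Start: joints at [0.928, 0.527, 1.433, -0, 1.181, -0.178], TCP at [0.28, 0.559, 0.202] pointing down, gripper open.
Joint ranges: [-3.08, 3.08], [-0.75, 2.2], [0.22, 2.44], [-1.43, 4.57], [0, 2.65], [-2.85, 2.85]. Speed limits (rad/s): [2.79, 2.79, 3.14, 3.14, 3.14, 3.14].

### API

Orientations are given as a unit quaternion [w, x, y, z].
In Python, from plant import bot gives the robot as it stands. The module is installed in compiled form; this text tells all that it offers.
- The arm moves only by the tool step_arm, never from a script. Its argument "steps" is text: rows parted by semicolons, each of 7 numbers parted by spaces: the turn, a rotation vector about the tool's x, y, z scaled (see below), then the shift along the tool's x, y, z scaled (see below), then the gripper's target within -1 to 1 (fully open at 1, half-way at 0, shut at -1). A call has 1 to 10 rows; each row is the pose to reach, as a shift and turn from the pose commanded when the call began, along the tool's axes at that moment; what a row does not reach only later rows make up. The controller multiplies each number of a shift by 1 m and each number of a turn by 1.5 rad. A row lasts 1/10 s, in which the tool goes at most 50 mm and 8.59 degrees, less where a joint would pass 70% of its speed; a pose out of reach is approached as far as the arm can. A call with a number of a shift or a turn outside -1 to 1 is refused whole. A call with a gripper value outside its range is refused whole. The fingers move at their own pace and stop on an object; "squeeze" is the grip in N (left out, the last holds). Time passes only in rows, so rows that repeat a pose let the fingers close. It gives the time, the measured TCP pose, the force and the opening at its end, in the units of the state.
- bot.read_state(): the state, without advancing time (a new reading comes with each control period).
- bot.camera(name): name is "scene" or "top" or "wrist"; returns the picture (384x512x3 uint8, red, green, blue); there is no depth.
- bot.calibration(name): a dict with "fx", "fy", "cx", "cy" (pixels), "k1" (the pictures are not rectified: a ray, as slopes to the right and down, at radius r is drawn at 1 + k1 r^2 times it, then the intrinsics apply), "position" and "orientation" of the camera in the world; the wrist camera has in their place "hand_eye" (4x4, takes a point from camera to tool coordinates, whose origin is the TCP and whose axes are the flange's). Camera axes: x right, y up, looking along -z (the intrinsics and any distortion apply to the point x, -y, -z); pixel columns grow to the right and rows downward; lengths in m; the calibration is good to about 2 mm. A picture is of the moment at which its call begins: read the wrist's pose just before it. calibration takes no time and is no camera call.
- bot.finish_job(): hands the job in, once; it reports no verdict.
The state is a dict: "time_s": time; "joints": joint angles; "qvel": joint speeds; "joint_torque": joint torques, N m; "ee_pos": TCP position; "eef_rot": TCP orientation; "contact_force": force on the tool from outside, world axes, zero at the start; "ft_torque": the same for the moment, N m; "grip_width": finger opening in m.
Only numpy, scipy, OpenCV 4.12 (cv2) and the standard library are available. Lean on these libraries where they do the work, as an engineer would, in place of code of your own. Each camera call takes 0.05 s, during which the arm holds its last target.

## Working session

There is one attempt and no reset: what is moved stays moved. The work goes in short steps, Python scripts to look and compute and a tool call to move; the robot and the scene stay as the last step left them, time stands still between calls to the robot, and variables do not carry over. Pictures are saved under pics/ and viewed, and the job is handed in when it is done.

Besides the shell and the picture viewer there is one more tool, called after "Request:" as name(argument=value, ...) on one line, values as JSON. step_arm: Moves the arm, as the interface text tells. Shifts and turns lie within -1 to 1; 1 stands for 1 m of shift or 1.5 rad of turn. Its arguments: {"type":"object","properties":{"steps":{"type":"string"},"squeeze":{"type":"number"}},"required":["steps"]}

```bash
mkdir -p pics
python3 - <<'E'
from plant import bot
import cv2
s=bot.read_state();print({k:s[k] for k in ['time_s','ee_pos','eef_rot','contact_force','grip_width']})
for n in ['scene','top','wrist']:
    im=bot.camera(n);cv2.imwrite(f'pics/{n}0.png',im[:,:,::-1]);print(n,bot.calibration(n))
E
```

```text
{'time_s': 0.0, 'ee_pos': array([0.2790626 , 0.55837338, 0.20053497]), 'eef_rot': array([-4.39552080e-04,  2.29821747e-01,  9.73232145e-01, -9.80917172e-04]), 'contact_force': array([ 0.22893004, -0.39084835,  0.56420633]), 'grip_width': 0.08584427682128881}
scene {'fx': 486.0159004480541, 'fy': 486.0159004480541, 'cx': 259.413766236458, 'cy': 196.76761874518658, 'k1': -0.026159203539862654, 'position': array([ 0.90612754, -0.64043532,  1.30539927]), 'orientation': array([0.93479324, 0.25437137, 0.07265339, 0.23701958])}
top {'fx': 495.1555958921769, 'fy': 495.1555958921769, 'cx': 243.59366008202795, 'cy': 199.06360124199813, 'k1': 0.0676122675905157, 'position': array([0.28389526, 0.02656424, 1.4398344 ]), 'orientation': array([ 0.70470755,  0.06313959, -0.06791699, -0.70341164])}
wrist {'fx': 278.21924555730817, 'fy': 278.21924555730817, 'cx': 255.05992392620732, 'cy': 188.81048433221827, 'k1': -0.049303416353871365, 'hand_eye': array([[ 2.69412459e-04,  9.55224738e-01,  2.95881103e-01,
         7.55667816e-02],
       [ 9.99999640e-01, -1.94477475e-05, -8.47757393e-04,
        -1.48706119e-03],
       [-8.04044613e-04,  2.95881225e-01, -9.55224400e-01,
        -1.71462909e-01],
       [ 0.00000000e+00,  0.00000000e+00,  0.00000000e+00,
         1.00000000e+00]])}
```

View pics/scene0.png

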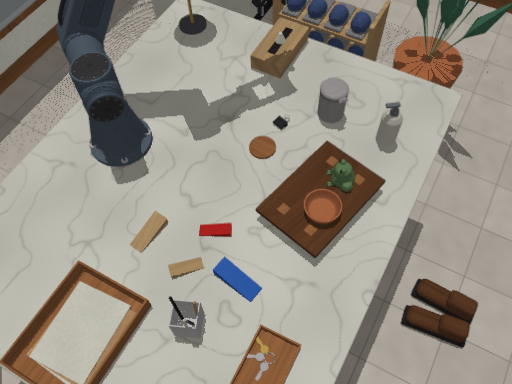

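View pics/top0.png

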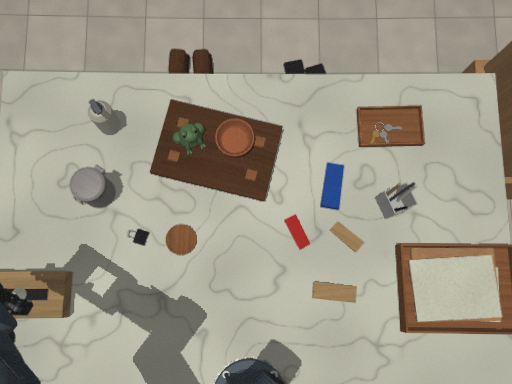

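View pics/wrist0.png

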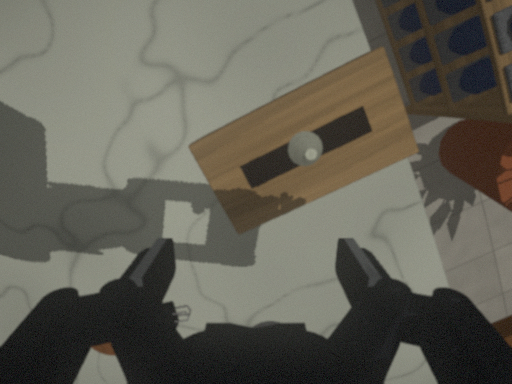

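The top view shows the light-wood smaller wedge at (347,236), the larger decoy at (334,292), and the stand corners at about (171,101), (282,126), (265,200) and (151,173). The padless foot's square is at (252,175). Next I'll measure these precisely.

```bash
cat > h.py <<'E'
import numpy as np, cv2
from scipy.spatial.transform import Rotation as R
def q(o): return R.from_quat([o[1],o[2],o[3],o[0]])
def campose(c,st=None):
    if 'hand_eye' in c:
        H=np.array(c['hand_eye']);Rt=q(st['eef_rot']).as_matrix()
        return Rt@H[:3,:3], Rt@H[:3,3]+st['ee_pos']
    return q(c['orientation']).as_matrix(), np.array(c['position'])
def proj(c,P,st=None):
    M,t=campose(c,st);p=(np.atleast_2d(P)-t)@M
    x=p[:,0]/-p[:,2];y=-p[:,1]/-p[:,2];k=1+c['k1']*(x*x+y*y)
    return np.c_[c['cx']+c['fx']*x*k,c['cy']+c['fy']*y*k]
def back(c,uv,z,st=None):
    M,t=campose(c,st);uv=np.atleast_2d(uv).astype(float)
    d=np.c_[(uv[:,0]-c['cx'])/c['fx'],(uv[:,1]-c['cy'])/c['fy']];u=d.copy()
    for _ in range(20): u=d/(1+c['k1']*(u**2).sum(1,keepdims=True))
    r=np.c_[u[:,0],-u[:,1],-np.ones(len(u))]@M.T
    return t+r*((z-t[2])/r[:,2])[:,None]
def crop(im,x0,y0,x1,y1,s,name): cv2.imwrite(name,cv2.resize(im[y0:y1,x0:x1,::-1],None,fx=s,fy=s,interpolation=cv2.INTER_CUBIC))
E
python3 - <<'E'
import cv2
from h import *
t=cv2.imread('pics/top0.png')[:,:,::-1];s=cv2.imread('pics/scene0.png')[:,:,::-1]
crop(t,140,90,300,210,5,'pics/t_stand.png');crop(t,280,200,380,275,8,'pics/t_w.png')
crop(s,245,130,395,260,5,'pics/s_stand.png');crop(s,150,240,230,300,8,'pics/s_w.png')
E
```

```text
(no output)
```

View pics/t_stand.png

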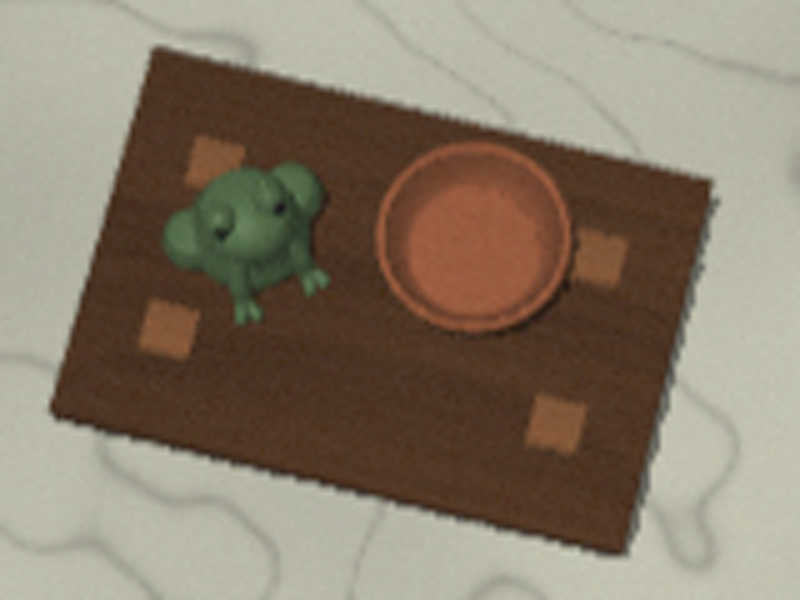

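View pics/t_w.png

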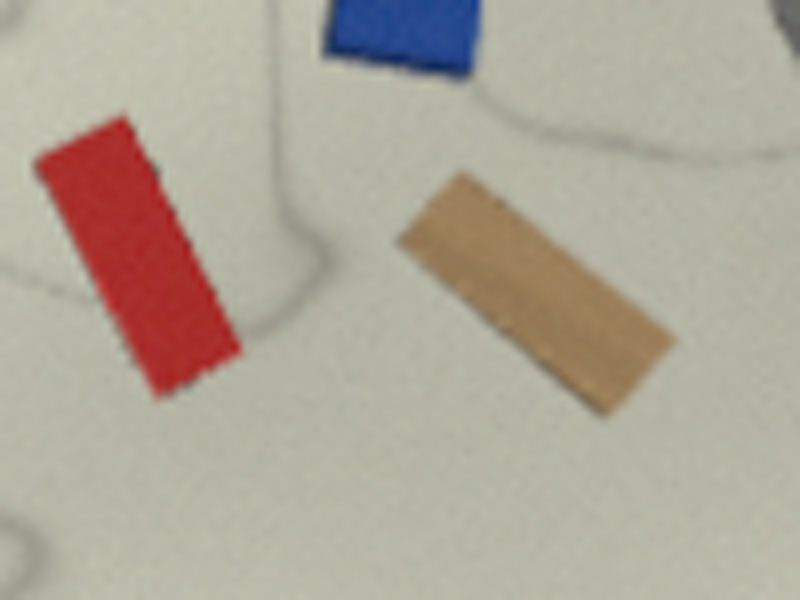

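View pics/s_stand.png

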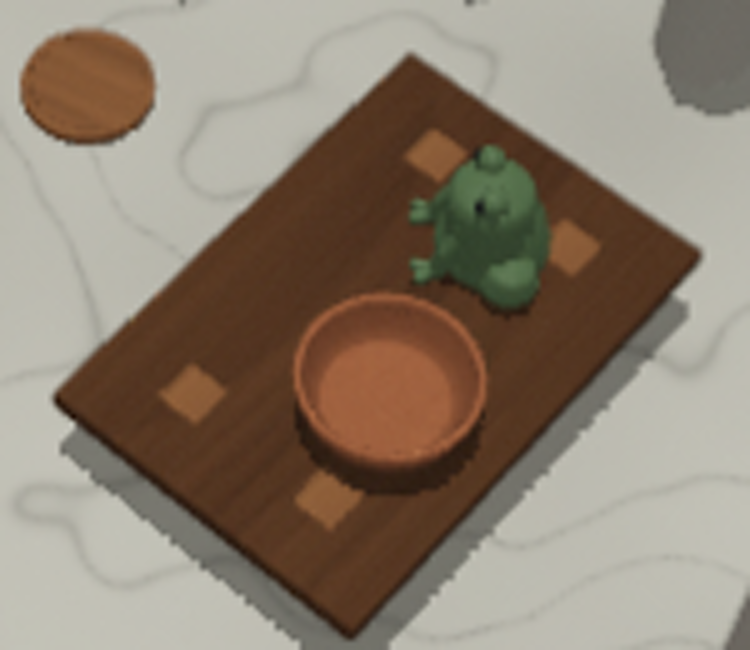

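View pics/s_w.png

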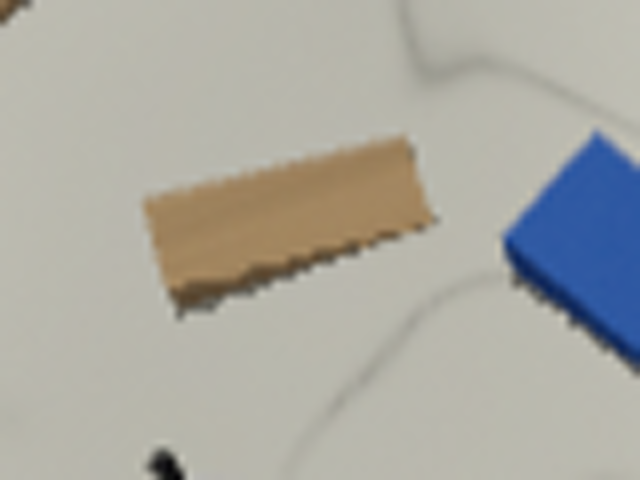

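```bash
cat > fit.py <<'E'
from h import *
from plant import bot
from scipy.optimize import least_squares
C={n:bot.calibration(n) for n in('top','scene')}
cv=lambda l,x0,y0,s:(np.array(l,float)+.5)/s-.5+[x0,y0]
def T(p,L): c,s=np.cos(p[2]),np.sin(p[2]);L=np.array(L,float);return np.c_[p[0]+c*L[:,0]-s*L[:,1],p[1]+s*L[:,0]+c*L[:,1],L[:,2]]
def fit(L,obs,p0,off=False):
    for names in [['top'],['scene'],['top','scene']]:
        f=lambda p:np.concatenate([(proj(C[n],T(p,L))-obs[n]).ravel() for n in names if n in obs])
        r=least_squares(f,p0);print(names,r.x.round(4),'rms px',np.sqrt(np.mean(r.fun**2)).round(2))
    return r.x
E
python3 - <<'E'
from fit import *
# stand corners: order rear-left, rear-right, front-right, front-left
L=[[.115,.17,.055],[.115,-.17,.055],[-.115,-.17,.055],[-.115,.17,.055]]
obs={'top':cv([(155,48),(712,182),(625,555),(52,412)],140,90,5),'scene':cv([(702,252),(350,632),(55,398),(412,55)],245,130,5)}
S=fit(L,obs,[.6,0,0])
for x,y,n in [(-.071,-.115,'foot_edge'),(-.115,-.115,'board_edge')]: print(n,T(S,[[x,y,0]]).round(4))
# squares centres check
print('sq',proj(C['top'],T(S,[[-.051,-.115,.055]])),cv([(557,425)],140,90,5))
# wedge corners (top view): far-left end and near-right end
tp=cv([(462,172),(398,240),(605,415),(677,342)],280,200,8)
print(back(C['top'],tp,.01).round(4))
# hypothesis A: thin end is far-left ; B: thin end is near right
sc=cv([(145,200),(408,138),(435,218),(178,292)],150,240,8)
print(back(C['scene'],sc,.01).round(4))
h=.018
thin=[[.048,.018,.003],[.048,-.018,.003]];thk=[[-.048,-.018,.021],[-.048,.018,.021]]
c=back(C['top'],tp,.01)
print('len',np.linalg.norm(c[1]-c[2]),np.linalg.norm(c[0]-c[1]))
for name,o in {'thin far':{'top':tp[[1,0,3,2]],'scene':sc[[1,2,3,0]]},'thin near':{'top':tp[[3,2,1,0]],'scene':sc[[3,0,1,2]]}}.items():
    print(name)
    d=c[0]-c[2] if name=='thin far' else c[2]-c[0]
    fit(thin+thk,o,[c[:,0].mean(),c[:,1].mean(),np.arctan2(d[1],d[0])])
for uv in [(334,292)]: print(back(C['top'],[uv],.02))
E
```

```text
['top'] [ 0.6915  0.0952 -0.241 ] rms px 0.53
['scene'] [ 0.6924  0.0964 -0.2408] rms px 0.71
['top', 'scene'] [ 0.692   0.0957 -0.2408] rms px 0.65
foot_edge [[0.5956 0.0009 0.    ]]
board_edge [[0.5529 0.0114 0.    ]]
sq [[250.9938078  174.76182559]] [[251.  174.6]]
[[ 0.4879 -0.2558  0.01  ]
 [ 0.463  -0.2318  0.01  ]
 [ 0.4001 -0.3039  0.01  ]
 [ 0.4264 -0.3308  0.01  ]]
[[ 0.3962 -0.2993  0.01  ]
 [ 0.4667 -0.2338  0.01  ]
 [ 0.4918 -0.2555  0.01  ]
 [ 0.4263 -0.3229  0.01  ]]
len 0.0956526443668331 0.03463062283794364
thin far
['top'] [ 0.4443 -0.2799  0.8205] rms px 0.29
['scene'] [ 0.4462 -0.2782  0.8635] rms px 0.37
['top', 'scene'] [ 0.4453 -0.279   0.8407] rms px 0.53
thin near
['top'] [ 0.4439 -0.2804 -2.2479] rms px 0.6
['scene'] [ 0.4458 -0.2786 -2.4231] rms px 0.86
['top', 'scene'] [ 0.4449 -0.2794 -2.3305] rms px 1.34
[[ 0.28549333 -0.23721314  0.02      ]]
```

```bash
cat > mv.py <<'E'
from h import *
from plant import bot
def yaw(st): x=q(st['eef_rot']).as_matrix()[:,0];return np.arctan2(x[1],x[0])
def plan(pos,yw,st=None,cur=None):
    """shift/turn numbers from current to tool-down pose"""
    st=st or bot.read_state();Rc=q(st['eef_rot'])
    p=np.array(st['ee_pos']) if cur is None else np.array(cur)
    Rt=R.from_matrix(np.array([[np.cos(yw),np.sin(yw),0],[np.sin(yw),-np.cos(yw),0],[0,0,-1]]).T)
    rv=(Rc.inv()*Rt).as_rotvec();sh=Rc.inv().apply(np.array(pos)-p)
    print('turn/1.5',(rv/1.5).round(4),'shift',sh.round(4),'rows>=',np.linalg.norm(sh)/.05,np.degrees(np.linalg.norm(rv))/8.59)
E
python3 - <<'E'
from mv import *
print(np.degrees(yaw(bot.read_state())))
s=bot.read_state();s['eef_rot']=np.array([0,.23,.973,0])
plan([.43,.15,.2],np.radians(100),s);plan([.44,-.285,.2],.835,s)
E
```

```text
153.42690591503307
turn/1.5 [0.     0.     0.6213] shift [-0.3177 -0.2978  0.0007] rows>= 8.708991189066776 6.21662763088399
turn/1.5 [0.     0.     1.2282] shift [-0.5214 -0.6822  0.0007] rows>= 17.173931771992393 12.288574558308468
```

Request:
step_arm(steps="0 0 0.1 -0.035 -0.033 0 1;0 0 0.2 -0.07 -0.066 0 1;0 0 0.3 -0.106 -0.099 0 1;0 0 0.4 -0.141 -0.132 0 1;0 0 0.5 -0.176 -0.165 0 1;0 0 0.62 -0.212 -0.198 0 1;0 0 0.62 -0.247 -0.231 0 1;0 0 0.62 -0.282 -0.264 0 1;0 0 0.62 -0.318 -0.298 0 1;0 0 0.62 -0.318 -0.298 0 1", squeeze=40)

```text
time_s: 1.15
ee_pos: [0.4336, 0.1451, 0.2017]
eef_rot: [0.001, 0.645, 0.764, 0.0]
contact_force: [0.7, 0.6, 0.5]
grip_width: 0.0852
```

Run:
```python
from mv import *
s=bot.read_state();print(s['ee_pos'],np.degrees(yaw(s)),s['joints'])
plan([.40,-.26,.18],.835,s)
```

```text
[0.43357613 0.14514052 0.20167935] 99.67724173929977 [ 0.07914669  0.30185054  1.83895503 -0.00216439  0.99867058 -0.08858507]
turn/1.5 [0.0018 0.0007 0.6031] shift [-0.3937 -0.1012  0.0223] rows>= 8.142142087238124 6.034412949884339
```

Request:
step_arm(steps="0 0 0.1 -0.043 -0.01 0 1;0 0 0.2 -0.087 -0.02 0 1;0 0 0.3 -0.13 -0.03 0 1;0 0 0.4 -0.175 -0.04 0 1;0 0 0.5 -0.22 -0.05 0 1;0 0 0.603 -0.263 -0.065 0 1;0 0 0.603 -0.307 -0.078 0 1;0 0 0.603 -0.35 -0.09 0.01 1;0 0 0.603 -0.394 -0.101 0.02 1;0 0 0.603 -0.394 -0.101 0.02 1")

```text
time_s: 2.15
ee_pos: [0.4012, -0.2605, 0.1807]
eef_rot: [0.001, 0.913, 0.407, -0.0]
contact_force: [0.6, -0.3, -0.1]
grip_width: 0.0854
```

Run:
```python
from mv import *
s=bot.read_state();im=bot.camera('wrist')
np.savez('w1.npz',ee_pos=s['ee_pos'],eef_rot=s['eef_rot'])
print(s['ee_pos'],yaw(s),s['joints'],s['qvel'].round(3))
cv2.imwrite('pics/w1.png',im[:,:,::-1])
```

```text
[ 0.4012278  -0.26051489  0.18074257] 0.8382201983239216 [-8.09375539e-01  3.61124016e-01  1.81623355e+00 -1.16168810e-03
  9.61590980e-01 -7.61374115e-02] [ 0.071 -0.041  0.066  0.045  0.06   0.044]
```

View pics/w1.png

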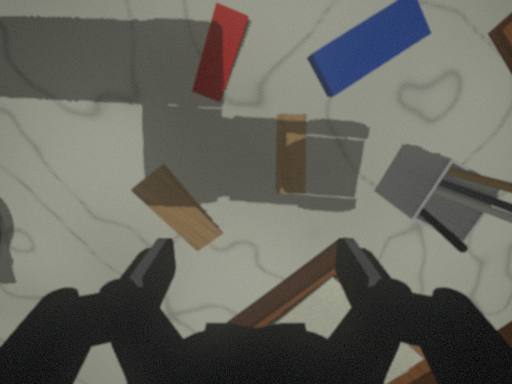

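The wedge is at (290,155) in shadow, aligned with the tool x axis, and the decoy is at (178,207). Now to refine the wedge pose.

Run:
```python
from mv import *
im=bot.camera('wrist');s=bot.read_state();print(s['ee_pos'],yaw(s),abs(s['qvel']).max())
cv2.imwrite('pics/w2.png',im[:,:,::-1]);np.savez('w1.npz',ee_pos=s['ee_pos'],eef_rot=s['eef_rot'])
g=np.clip(im[100:210,250:340].astype(float)*1.6,0,255).astype('uint8')
cv2.imwrite('pics/w2c.png',cv2.resize(g[:,:,::-1],None,fx=5,fy=5,interpolation=cv2.INTER_CUBIC))
```

```text
[ 0.40027177 -0.25520999  0.18092111] 0.8413361898078504 0.03909532708550302
```

View pics/w2c.png

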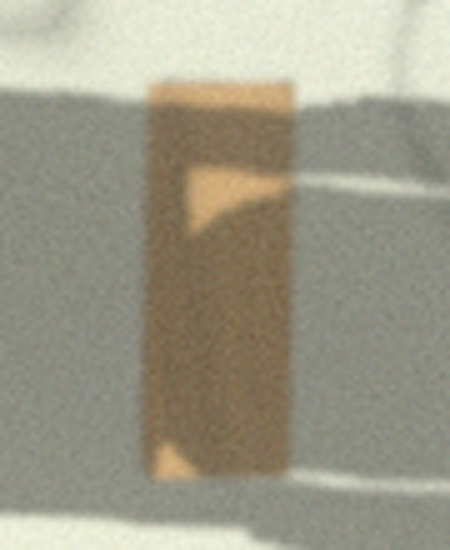

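Run:
```python
from mv import *
from fit import cv,T
from scipy.optimize import least_squares
c=bot.calibration('wrist');P=[]
for i in range(3):
    s=bot.read_state();print(s['time_s'],s['ee_pos'],yaw(s))
st=dict(np.load('w1.npz'))
o=cv([(150,83),(294,83),(288,475),(142,477)],250,100,5)
for nm,z in(('thin far',[.003,.021]),('thick far',[.021,.003])):
  L=[[.048,.018,z[0]],[.048,-.018,z[0]],[-.048,-.018,z[1]],[-.048,.018,z[1]]]
  r=least_squares(lambda p:(proj(c,T(p,L),st)-o).ravel(),[.445,-.279,.84]);print(nm,r.x,np.sqrt(np.mean(r.fun**2)))
  M=q(st['eef_rot']).as_matrix();d=np.r_[r.x[:2],0]-st['ee_pos'];print('tool-rel',M.T@d)
print(proj(c,[st['ee_pos']],st))
```

```text
2.25 [ 0.40027177 -0.25520999  0.18092111] 0.8413361898078504
2.25 [ 0.40027177 -0.25520999  0.18092111] 0.8413361898078504
2.25 [ 0.40027177 -0.25520999  0.18092111] 0.8413361898078504
thin far [ 0.44320717 -0.27816342  0.83969484] 0.35657015249139096
tool-rel [0.01137671 0.04768599 0.18082968]
thick far [ 0.44187976 -0.27960464  0.88021978] 1.8463697233475833
tool-rel [0.00941757 0.04765688 0.18082838]
[[254.47748516 219.0905883 ]]
```

Request:
step_arm(steps="0 0 0 -0.002 0.024 0.03 1;0 0 0 -0.004 0.048 0.07 1;0 0 0 -0.004 0.048 0.11 1;0 0 0 -0.004 0.048 0.11 1;0 0 0 -0.004 0.048 0.11 1;0 0 0 -0.004 0.048 0.11 1;0 0 0 -0.004 0.048 0.11 1")

```text
time_s: 2.95
ee_pos: [0.4348, -0.2906, 0.0738]
eef_rot: [0.002, 0.912, 0.41, 0.001]
contact_force: [0.2, -0.8, 0.8]
grip_width: 0.0855
```

Run:
```python
from mv import *
s=bot.read_state();print(s['ee_pos'],yaw(s),abs(s['qvel']).max());plan([.434,-.2897,.003],.84,s)
im=bot.camera('wrist');cv2.imwrite('pics/w3.png',im[:,:,::-1])
s=bot.read_state();print(s['ee_pos'],yaw(s),abs(s['qvel']).max(),s['contact_force']);
```

```text
[ 0.43484754 -0.29064212  0.07383719] 0.8441199274864248 0.006287640716120363
turn/1.5 [0.0027 0.0002 0.0027] shift [ 0.0002 -0.0015  0.0708] rows>= 1.4169703892967274 0.03878851436985067
[ 0.43474109 -0.29077437  0.07369013] 0.8438427212088833 0.0076875754467131945 [ 0.05494312  0.24585597 -0.19953857]
```

View pics/w3.png

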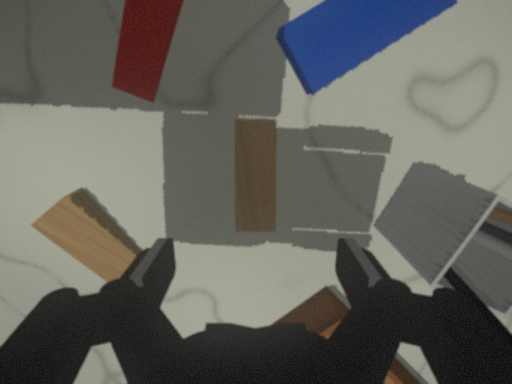

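Request:
step_arm(steps="0 0 0 0 0 0.03 0.4;0 0 0 0 0 0.055 0.4;0 0 0 0 0 0.064 0.4;0 0 0 0 0 0.069 0.4;0 0 0 0 0 0.07 0.4;0 0 0 0 0 0.07 0.4;0 0 0 0 0 0.07 0.4")

```text
time_s: 3.7
ee_pos: [0.4343, -0.2909, 0.0024]
eef_rot: [0.001, 0.912, 0.409, 0.0]
contact_force: [0.3, -0.5, -0.5]
grip_width: 0.0599
```

Run:
```python
from mv import *
s=bot.read_state();print(s['ee_pos'],yaw(s),s['contact_force'],s['grip_width'])
im=bot.camera('wrist');cv2.imwrite('pics/w4.png',im[:,:,::-1])
```

```text
[ 0.43430511 -0.29087213  0.00243812] 0.8432903670220291 [ 0.26304473 -0.49444637 -0.48166099] 0.05994309845572423
```

View pics/w4.png

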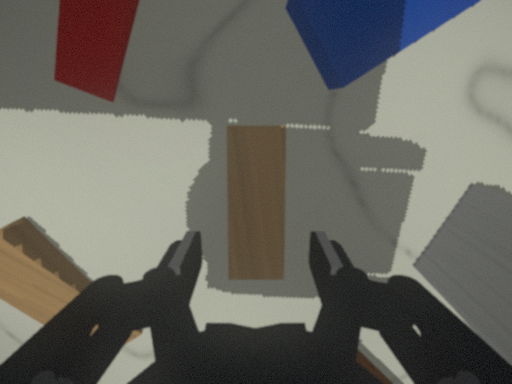

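The fingers straddle the thick half symmetrically (wedge columns 228–286), so I'll close.

Request:
step_arm(steps="0 0 0 0 0 0 -0.4;0 0 0 0 0 0 -0.5;0 0 0 0 0 0 -0.5;0 0 0 0 0 0 -0.5;0 0 0 0 0 0 -0.5;0 0 0 0 0 0 -0.5", squeeze=40)

```text
time_s: 4.35
ee_pos: [0.4338, -0.2903, 0.0015]
eef_rot: [-0.0, 0.912, 0.409, -0.0]
contact_force: [-0.3, -0.5, 0.5]
grip_width: 0.0215
```

Request:
step_arm(steps="0 0 0 0 0 -0.01 -0.5;0 0 0 0 0 -0.03 -0.5;0 0 0 0 0 -0.06 -0.5;0 0 0 0 0 -0.08 -0.5;0 0 0 0 0 -0.08 -0.5;0 0 0 0 0 -0.08 -0.5")

```text
time_s: 4.95
ee_pos: [0.4339, -0.2904, 0.0821]
eef_rot: [0.001, 0.912, 0.409, 0.0]
contact_force: [-0.4, -0.2, -0.4]
grip_width: 0.0212
```

Run:
```python
from mv import *
im=bot.camera('wrist');s=bot.read_state();print(s['ee_pos'],yaw(s),s['contact_force'],s['grip_width'])
cv2.imwrite('pics/w5.png',im[:,:,::-1])
```

```text
[ 0.43344017 -0.28995204  0.0813756 ] 0.843282067507604 [-0.67256809 -0.17689253  0.39517212] 0.021567375279397623
```

View pics/w5.png

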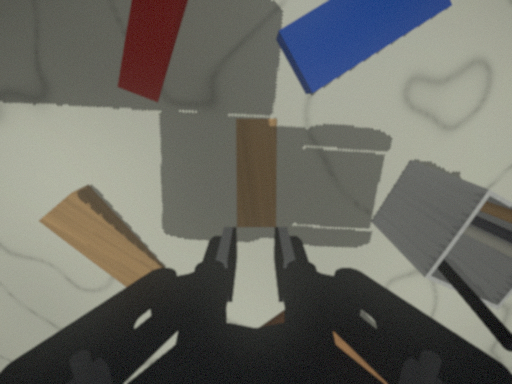

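The grasp missed: the opening is 21 mm and the wedge is still lying unmoved at (256,172). I'll find where the fingertips really are relative to the TCP from the picture.

Run:
```python
from mv import *
c=bot.calibration('wrist');H=np.array(c['hand_eye']);st={'ee_pos':np.zeros(3),'eef_rot':[1,0,0,0]}
for w in (.021,.06,.0855):
  for x in (.011,0,-.011):
    print(w,x,[proj(c,[[x,w/2,-dz]],st)[0].round(0).tolist() for dz in (0,.006,.013,.02,.03)])
for n in ('w4','w5'):
    im=cv2.imread(f'pics/{n}.png')[200:320,160:350];g=np.clip(im.astype(float)*2,0,255).astype('uint8')
    cv2.imwrite(f'pics/{n}c.png',cv2.resize(g,None,fx=4,fy=4,interpolation=cv2.INTER_CUBIC))
```

```text
0.021 0.011 [[270.0, 204.0], [271.0, 207.0], [272.0, 211.0], [272.0, 215.0], [273.0, 222.0]]
0.021 0 [[270.0, 219.0], [271.0, 223.0], [271.0, 227.0], [272.0, 232.0], [273.0, 240.0]]
0.021 -0.011 [[270.0, 234.0], [270.0, 238.0], [271.0, 243.0], [272.0, 249.0], [273.0, 257.0]]
0.06 0.011 [[300.0, 204.0], [302.0, 207.0], [303.0, 211.0], [305.0, 215.0], [308.0, 222.0]]
0.06 0 [[299.0, 219.0], [301.0, 223.0], [302.0, 227.0], [304.0, 232.0], [307.0, 240.0]]
0.06 -0.011 [[299.0, 234.0], [300.0, 238.0], [302.0, 243.0], [303.0, 249.0], [306.0, 257.0]]
0.0855 0.011 [[319.0, 204.0], [322.0, 207.0], [324.0, 211.0], [327.0, 215.0], [331.0, 222.0]]
0.0855 0 [[318.0, 219.0], [320.0, 223.0], [323.0, 227.0], [325.0, 232.0], [330.0, 240.0]]
0.0855 -0.011 [[317.0, 234.0], [319.0, 238.0], [321.0, 243.0], [324.0, 249.0], [328.0, 257.0]]
```

View pics/w5c.png

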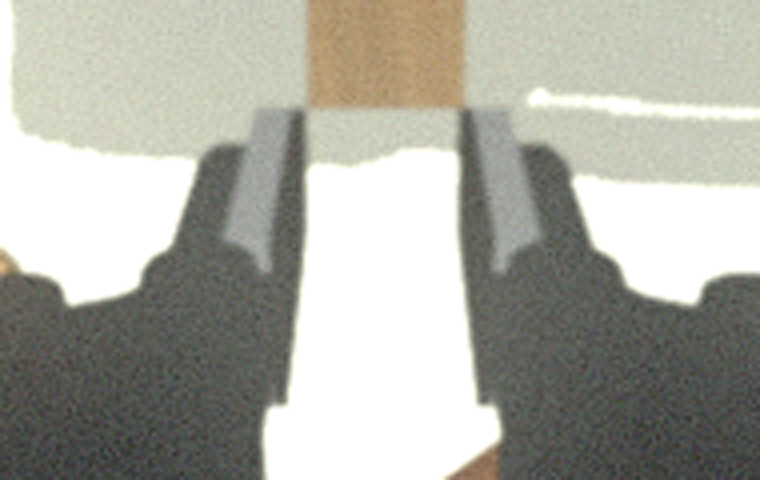

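View pics/w4c.png

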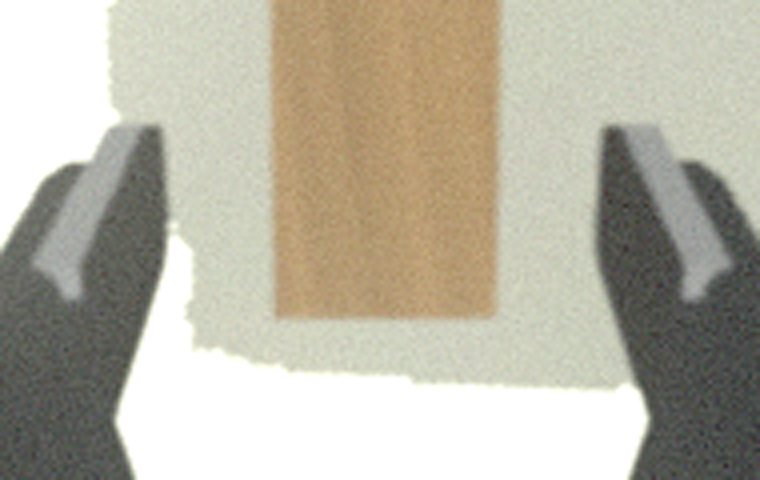

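By spread and row, the visible tips sit about 30 mm behind the nominal TCP, which explains closing above the wedge. I'll go back down and feel for the surface in small steps.

Request:
step_arm(steps="0 0 0 0 0 0 0.4;0 0 0 0 0 0 0.4;0 0 0 0 0 0 0.4;0 0 0 0 0 0.04 0.4;0 0 0 0 0 0.07 0.4;0 0 0 0 0 0.08 0.4;0 0 0 0 0 0.08 0.4;0 0 0 0 0 0.08 0.4")

```text
time_s: 5.8
ee_pos: [0.4342, -0.2907, 0.002]
eef_rot: [0.0, 0.912, 0.409, 0.0]
contact_force: [0.2, 0.3, 0.9]
grip_width: 0.06
```

Request:
step_arm(steps="0 0 0 0 0 0.002 0.4;0 0 0 0 0 0.004 0.4;0 0 0 0 0 0.004 0.4")

```text
time_s: 6.1
ee_pos: [0.4341, -0.2906, -0.0019]
eef_rot: [0.001, 0.912, 0.409, 0.0]
contact_force: [-0.2, 0.0, 0.3]
grip_width: 0.0597
```

Request:
step_arm(steps="0 0 0 0 0 0.002 0.4;0 0 0 0 0 0.004 0.4;0 0 0 0 0 0.004 0.4")

```text
time_s: 6.4
ee_pos: [0.4337, -0.2902, -0.0067]
eef_rot: [-0.0, 0.912, 0.409, -0.0]
contact_force: [0.4, 0.1, 0.5]
grip_width: 0.0596
```

Request:
step_arm(steps="0 0 0 0 0 0.002 0.4;0 0 0 0 0 0.004 0.4;0 0 0 0 0 0.004 0.4")

```text
time_s: 6.7
ee_pos: [0.4336, -0.2902, -0.0108]
eef_rot: [-0.0, 0.912, 0.409, -0.0]
contact_force: [0.3, 0.9, 0.3]
grip_width: 0.0597
```

Request:
step_arm(steps="0 0 0 0 0 0.002 0.4;0 0 0 0 0 0.004 0.4;0 0 0 0 0 0.004 0.4")

```text
time_s: 7.0
ee_pos: [0.4336, -0.2902, -0.0148]
eef_rot: [-0.0, 0.912, 0.409, -0.0]
contact_force: [-0.9, 0.8, -0.8]
grip_width: 0.0595
```

Run:
```python
from mv import *
im=bot.camera('wrist');s=bot.read_state();print(s['ee_pos'],s['contact_force'],s['grip_width'])
cv2.imwrite('pics/w6.png',im[:,:,::-1])
g=np.clip(im[180:330,140:370].astype(float)*2,0,255).astype('uint8')
cv2.imwrite('pics/w6c.png',cv2.resize(g[:,:,::-1],None,fx=3,fy=3,interpolation=cv2.INTER_CUBIC))
```

```text
[ 0.43369512 -0.29023551 -0.01467119] [ 0.25267501  0.39256338 -0.87427124] 0.0596305817179573
```

View pics/w6c.png

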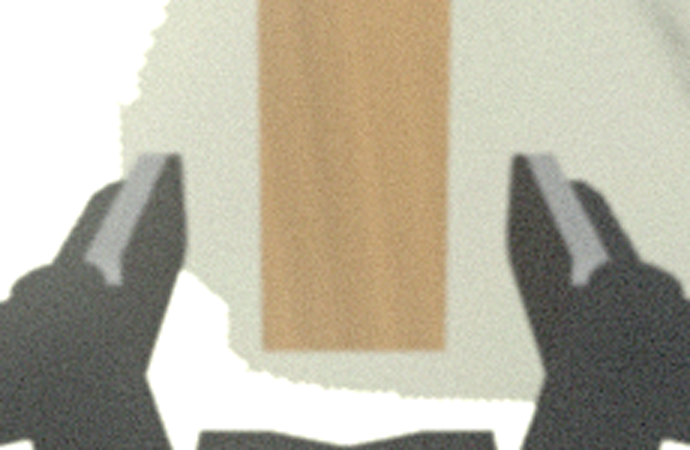

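Request:
step_arm(steps="0 0 0 0 0 0.002 0.3;0 0 0 0 0 0.004 0.3;0 0 0 0 0 0.004 0.3")

```text
time_s: 7.35
ee_pos: [0.4336, -0.2902, -0.0187]
eef_rot: [-0.0, 0.912, 0.409, -0.0]
contact_force: [-0.7, 0.5, -0.6]
grip_width: 0.0555
```

Request:
step_arm(steps="0 0 0 0 0 0.001 0.3;0 0 0 0 0 0.003 0.3;0 0 0 0 0 0.003 0.3")

```text
time_s: 7.65
ee_pos: [0.4337, -0.2903, -0.0217]
eef_rot: [-0.0, 0.912, 0.409, -0.0]
contact_force: [0.2, -0.7, -0.1]
grip_width: 0.0559
```

Request:
step_arm(steps="0 0 0 0 0 0 -0.1;0 0 0 0 0 0 -0.3;0 0 0 0 0 0 -0.3;0 0 0 0 0 0 -0.3;0 0 0 0 0 0 -0.3")

```text
time_s: 8.15
ee_pos: [0.4339, -0.2904, -0.0212]
eef_rot: [0.0, 0.912, 0.409, 0.0]
contact_force: [0.2, 0.3, 4.0]
grip_width: 0.0342
```

Request:
step_arm(steps="0 0 0 0 0 -0.004 -0.3;0 0 0 0 0 -0.015 -0.3;0 0 0 0 0 -0.04 -0.3;0 0 0 0 0 -0.07 -0.3;0 0 0 0 0 -0.1 -0.3;0 0 0 0 0 -0.1 -0.3;0 0 0 0 0 -0.1 -0.3")

```text
time_s: 8.85
ee_pos: [0.434, -0.2905, 0.0794]
eef_rot: [0.001, 0.912, 0.409, 0.0]
contact_force: [-0.4, 0.2, -0.9]
grip_width: 0.0344
```

Run:
```python
from mv import *
im=bot.camera('wrist');s=bot.read_state();print(s['ee_pos'],s['contact_force'],s['grip_width'])
cv2.imwrite('pics/w7.png',im[:,:,::-1])
g=np.clip(im[130:330,140:370].astype(float)*2,0,255).astype('uint8')
cv2.imwrite('pics/w7c.png',cv2.resize(g[:,:,::-1],None,fx=3,fy=3,interpolation=cv2.INTER_CUBIC))
```

```text
[ 0.43343882 -0.28997616  0.07849043] [ 0.24684134  0.29758581 -0.35738798] 0.03459850436219405
```

View pics/w7c.png

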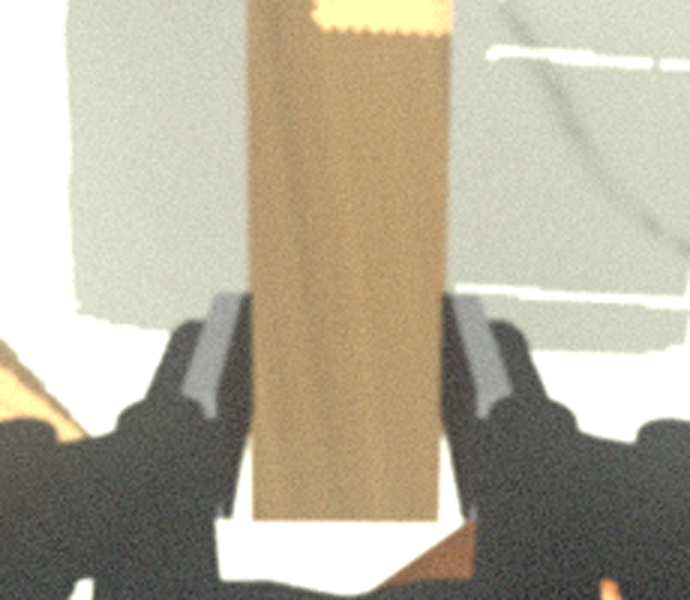

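The wedge is held at 34.5 mm. Next I'll carry it to in front of the foot.

Run:
```python
from mv import *
s=bot.read_state();s['ee_pos']=np.array([.4339,-.2904,.0790]);plan([.481,.0291,.079],-.241,s)
```

```text
turn/1.5 [-3.000e-04  1.000e-04  7.229e-01] shift [ 2.699e-01 -1.773e-01  1.000e-04] rows>= 6.459060612813601 7.232555153801102
```

Request:
step_arm(steps="0 0 0.09 0.03 -0.02 -0.01 -0.3;0 0 0.18 0.067 -0.044 -0.02 -0.3;0 0 0.27 0.1 -0.066 -0.02 -0.3;0 0 0.36 0.135 -0.088 -0.02 -0.3;0 0 0.45 0.17 -0.11 -0.02 -0.3;0 0 0.54 0.2 -0.131 -0.01 -0.3;0 0 0.63 0.235 -0.154 0 -0.3;0 0 0.7229 0.27 -0.177 0 -0.3;0 0 0.7229 0.27 -0.177 0 -0.3;0 0 0.7229 0.27 -0.177 0 -0.3")

```text
time_s: 9.9
ee_pos: [0.4801, 0.0301, 0.0773]
eef_rot: [0.0, 0.993, -0.118, -0.001]
contact_force: [-0.1, -0.3, -0.6]
grip_width: 0.0342
```

Request:
step_arm(steps="0 0 0 0 0 0.03 -0.3;0 0 0 0 0 0.06 -0.3;0 0 0 0 0 0.08 -0.3;0 0 0 0 0 0.08 -0.3;0 0 0 0 0 0.08 -0.3")

```text
time_s: 10.4
ee_pos: [0.4808, 0.0279, -0.0018]
eef_rot: [0.0, 0.993, -0.121, -0.001]
contact_force: [-0.6, -0.0, -0.1]
grip_width: 0.0345
```

Run:
```python
from mv import *
s=bot.read_state();print(s['ee_pos'],yaw(s),s['contact_force'],s['grip_width'])
im=bot.camera('top');crop(im,160,140,300,245,5,'pics/t1.png')
```

```text
[ 0.48081459  0.02791047 -0.00181101] -0.24226243506845654 [-0.58332263 -0.01095505 -0.13351742] 0.0344661077475101
```

View pics/t1.png

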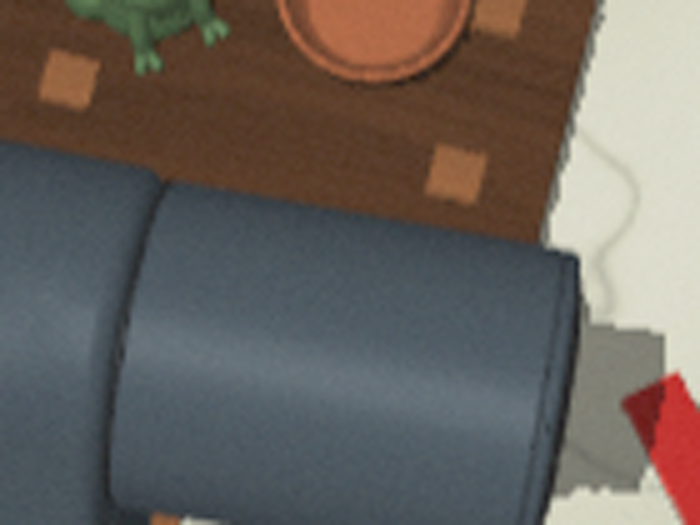

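Request:
step_arm(steps="0 0 0 0 0 0.007 -0.3;0 0 0 0 0 0.014 -0.3;0 0 0 0 0 0.017 -0.3;0 0 0 0 0 0.018 -0.3;0 0 0 0 0 0.018 -0.3")

```text
time_s: 10.95
ee_pos: [0.4811, 0.0291, -0.0196]
eef_rot: [0.0, 0.993, -0.12, -0.0]
contact_force: [-0.1, -0.9, -0.6]
grip_width: 0.0343
```

Run:
```python
from mv import *
s=bot.read_state();print(s['ee_pos'],yaw(s),s['contact_force'],s['grip_width'])
im=bot.camera('wrist');cv2.imwrite('pics/w8.png',im[:,:,::-1])
```

```text
[ 0.48105871  0.02910343 -0.01959685] -0.24077510030913762 [-0.14726939 -0.8560929  -0.55530088] 0.034301916023588924
```

View pics/w8.png

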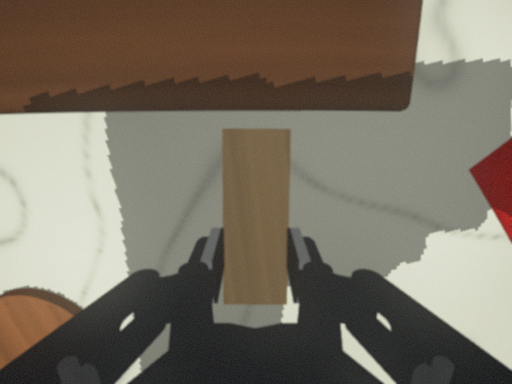

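The wedge is square to the board edge (row 110), with its tip in front at (256,128). I'll lower the last 2 mm and release.

Request:
step_arm(steps="0 0 0 0 0 0.001 -0.3;0 0 0 0 0 0.0015 -0.3;0 0 0 0 0 0.0015 -0.3")

```text
time_s: 11.3
ee_pos: [0.4812, 0.029, -0.021]
eef_rot: [0.0, 0.993, -0.12, 0.0]
contact_force: [0.6, 0.7, 0.2]
grip_width: 0.0348
```

Request:
step_arm(steps="0 0 0 0 0 0 0;0 0 0 0 0 0 0.5;0 0 0 0 0 0 0.5;0 0 0 0 0 0 0.5;0 0 0 0 0 -0.02 0.5;0 0 0 0 0 -0.06 0.5;0 0 0 0 0 -0.1 0.5;0 0 0 0 0 -0.12 0.5;0 0 0 0 0 -0.12 0.5")

```text
time_s: 12.2
ee_pos: [0.4833, 0.0287, 0.1019]
eef_rot: [0.0, 0.993, -0.12, 0.003]
contact_force: [0.4, -1.1, -1.0]
grip_width: 0.0641
```

Run:
```python
from mv import *
s=bot.read_state();print(s['ee_pos'],yaw(s),s['contact_force'],s['grip_width'],s['joints'])
im=bot.camera('wrist');cv2.imwrite('pics/w9.png',im[:,:,::-1])
```

```text
[0.48333913 0.0287438  0.1018891 ] -0.24085498598413874 [ 0.42905823 -1.14372026 -1.00331068] 0.06407916238436359 [-1.71921294e-01  4.98716123e-01  1.88114131e+00  3.40027404e-05
  7.54747907e-01  1.63970357e+00]
```

View pics/w9.png

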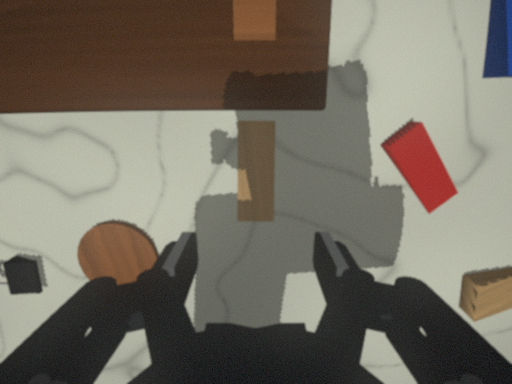

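The wedge lies flat and released. Its centre is at column 256 and the foot's square is centred at column 255, so it is aligned and square. Next I'll shut the fingers and go behind the heel.

Request:
step_arm(steps="0 0 0 -0.03 0 0 -1;0 0 0 -0.06 0 0 -1;0 0 0 -0.07 0 0 -1;0 0 0 -0.07 0 0.04 -1;0 0 0 -0.07 0 0.08 -1;0 0 0 -0.07 0 0.1 -1;0 0 0 -0.07 0 0.1 -1;0 0 0 -0.07 0 0.1 -1")

```text
time_s: 13.05
ee_pos: [0.4132, 0.0456, -0.0016]
eef_rot: [-0.0, 0.993, -0.12, -0.001]
contact_force: [-0.6, 0.5, 0.4]
grip_width: 0.0002
```

Run:
```python
from mv import *
s=bot.read_state();print(s['ee_pos'],yaw(s),s['contact_force'],s['grip_width'])
im=bot.camera('wrist');cv2.imwrite('pics/w10.png',im[:,:,::-1])
```

```text
[ 0.41322006  0.045642   -0.00160479] -0.24114533768529595 [-0.63329179  0.52688708  0.36365338] 0.00019662965522388278
```

View pics/w10.png

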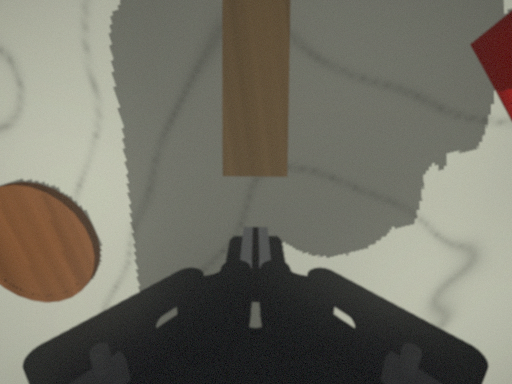

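The fingertips are about 14 mm wide and centred on the heel at column 255. I'll open them to about 16 mm for a wider, steadier push, lower to mid-heel height and start pushing.

Request:
step_arm(steps="0 0 0 0 0 0.004 -0.62;0 0 0 0 0 0.008 -0.62;0 0 0 0.01 0 0.008 -0.62;0 0 0 0.015 0 0.008 -0.62;0 0 0 0.02 0 0.008 -0.62;0 0 0 0.025 0 0.008 -0.62;0 0 0 0.03 0 0.008 -0.62;0 0 0 0.035 0 0.008 -0.62;0 0 0 0.035 0 0.008 -0.62")

```text
time_s: 14.0
ee_pos: [0.4482, 0.0371, -0.0089]
eef_rot: [0.0, 0.993, -0.12, 0.001]
contact_force: [0.0, -0.7, -0.2]
grip_width: 0.0163
```

Run:
```python
from mv import *
s=bot.read_state();print(s['ee_pos'],yaw(s),s['contact_force'],s['grip_width'])
im=bot.camera('wrist');cv2.imwrite('pics/w11.png',im[:,:,::-1])
```

```text
[ 0.44818592  0.03711665 -0.00893967] -0.24120499211484744 [ 0.00883193 -0.72695747 -0.224513  ] 0.016333462381449882
```

View pics/w11.png

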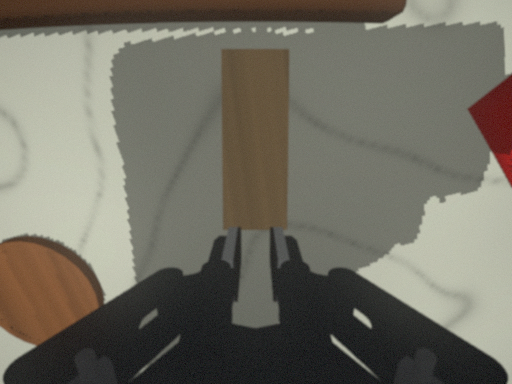

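Request:
step_arm(steps="0 0 0 0.005 0 0 -0.62;0 0 0 0.01 0 0 -0.62;0 0 0 0.015 0 0 -0.62;0 0 0 0.02 0 0 -0.62;0 0 0 0.025 0 0 -0.62;0 0 0 0.03 0 0 -0.62;0 0 0 0.035 0 0 -0.62;0 0 0 0.04 0 0 -0.62;0 0 0 0.043 0 0 -0.62;0 0 0 0.043 0 0 -0.62")

```text
time_s: 15.05
ee_pos: [0.4897, 0.0269, -0.009]
eef_rot: [0.0, 0.993, -0.12, 0.001]
contact_force: [1.1, -0.3, -0.7]
grip_width: 0.0164
```

Run:
```python
from mv import *
s=bot.read_state();print(s['ee_pos'],yaw(s),s['contact_force'],s['grip_width'])
im=bot.camera('wrist');cv2.imwrite('pics/w12.png',im[:,:,::-1])
```

```text
[ 0.48971274  0.02690799 -0.00897376] -0.24109013794647804 [ 1.07394963 -0.27733099 -0.66201781] 0.016374051864640235
```

View pics/w12.png

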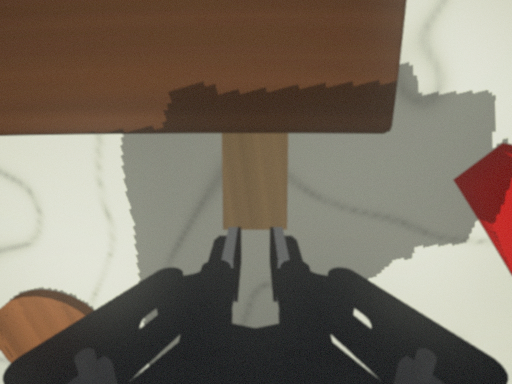

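The wedge moved straight and is still square and centred. Now I'll back off and tilt the tool about 20° so the gripper's body leans away from the board.

Request:
step_arm(steps="0 0 0 -0.008 0 -0.001 -0.62;0 0 0 -0.015 0 -0.003 -0.62;0 0.08 0 -0.015 0 -0.005 -0.62;0 0.16 0 -0.015 0 -0.005 -0.62;0 0.2327 0 -0.015 0 -0.001 -0.62;0 0.2327 0 -0.015 0 -0.001 -0.62;0 0.2327 0 -0.015 0 -0.001 -0.62;0 0.2327 0 -0.015 0 -0.001 -0.62")

```text
time_s: 15.9
ee_pos: [0.4894, 0.0294, 0.013]
eef_rot: [0.02, 0.981, -0.119, 0.15]
contact_force: [0.7, -0.5, 0.5]
grip_width: 0.0161
```

Run:
```python
from mv import *
s=bot.read_state();print(s['ee_pos'],q(s['eef_rot']).as_matrix().round(3),s['contact_force'],s['grip_width'],s['joints'])
im=bot.camera('wrist');cv2.imwrite('pics/w13.png',im[:,:,::-1])
```

```text
[0.48936657 0.02942338 0.01301838] [[ 0.927 -0.239  0.29 ]
 [-0.227 -0.971 -0.075]
 [ 0.299  0.003 -0.954]] [ 0.69752434 -0.4518645   0.50032541] 0.01605831527357986 [-0.1470491   0.67766272  2.14649919 -1.12768568  0.03456091  2.7872141 ]
```

View pics/w13.png

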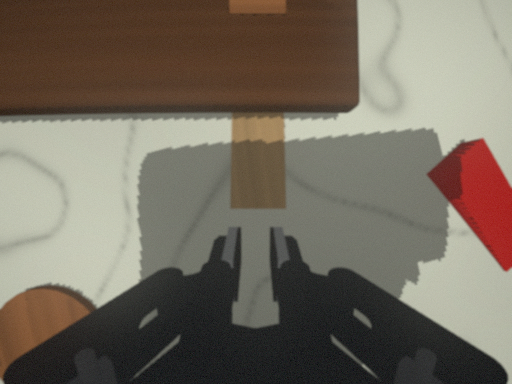

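Joint 5 is near its lower limit (0.035) and joint 6 reads 2.79, so a 20° tilt is too much here. I'll return to about 9° and check the joints.

Request:
step_arm(steps="0 -0.03 0 0 0 -0.01 -0.62;0 -0.06 0 0 0 -0.01 -0.62;0 -0.1 0 0 0 -0.01 -0.62;0 -0.1327 0 0 0 -0.01 -0.62;0 -0.1327 0 0 0 -0.01 -0.62;0 -0.1327 0 0 0 -0.01 -0.62")

```text
time_s: 16.55
ee_pos: [0.4902, 0.0297, 0.0231]
eef_rot: [0.007, 0.991, -0.121, 0.054]
contact_force: [0.4, -0.2, 0.2]
grip_width: 0.0165
```

Run:
```python
from mv import *
s=bot.read_state();print(s['ee_pos'],q(s['eef_rot']).as_matrix().round(3),s['contact_force'],s['grip_width'],s['joints'])
```

```text
[0.49017097 0.02967044 0.02313892] [[ 0.965 -0.241  0.106]
 [-0.239 -0.971 -0.028]
 [ 0.11   0.002 -0.994]] [ 0.37530534 -0.16007969  0.16171536] 0.01650575856486767 [-0.16028258  0.64169137  1.99001097 -0.02732589  0.40073694  1.67829279]
```

Request:
step_arm(steps="0 0 0 -0.008 0.0014 -0.001 -0.62;0 0 0 -0.0139 0.0028 -0.0015 -0.62;0 0 0 -0.0139 0.0028 -0.0015 -0.62;0 0 0 -0.0155 0.0028 0.015 -0.62;0 0 0 -0.0173 0.0028 0.0293 -0.62;0 0 0 -0.0173 0.0028 0.0293 -0.62;0 0 0 -0.0173 0.0028 0.0293 -0.62")

```text
time_s: 17.25
ee_pos: [0.4723, 0.0302, -0.0089]
eef_rot: [0.008, 0.991, -0.12, 0.051]
contact_force: [-0.5, -0.1, -0.2]
grip_width: 0.0163
```

```bash
cat >> mv.py <<'E'
F=np.array([.5956,.0009]);sy=-.2408
def ff(p): d=np.array(p)[:2]-F;c,s=np.cos(sy),np.sin(sy);return np.array([c*d[0]+s*d[1],-s*d[0]+c*d[1],p[2]]).round(4)
def rep(pic=None):
    s=bot.read_state();print('t',s['time_s'],'ff',ff(s['ee_pos']),'yaw',yaw(s).round(3),'tilt',np.arcsin(q(s['eef_rot']).as_matrix()[2,0]).round(3),'F',s['contact_force'].round(1),'w',s['grip_width'],s['joints'].round(2))
    if pic: cv2.imwrite(f'pics/{pic}.png',bot.camera('wrist')[:,:,::-1])
E
python3 -c "
from mv import *
rep('w14')"
```

```text
t 17.25 ff [-0.1267 -0.0009 -0.0089] yaw -0.241 tilt 0.104 F [-0.5 -0.1 -0.2] w 0.01628420987220705 [-0.16  0.71  2.04 -0.04  0.29  1.69]
```

View pics/w14.png

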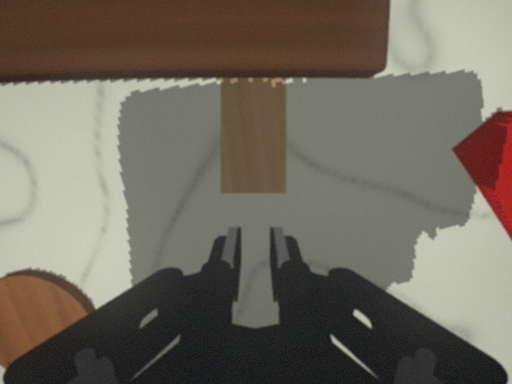

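Request:
step_arm(steps="0 0 0 0.006 0 0.0006 -0.62;0 0 0 0.012 0 0.0012 -0.62;0 0 0 0.018 0 0.0019 -0.62;0 0 0 0.023 0 0.0024 -0.62;0 0 0 0.028 0 0.0029 -0.62;0 0 0 0.033 0 0.0035 -0.62;0 0 0 0.038 0 0.004 -0.62;0 0 0 0.042 0 0.0044 -0.62;0 0 0 0.045 0 0.0047 -0.62;0 0 0 0.045 0 0.0047 -0.62")

```text
time_s: 18.3
ee_pos: [0.5181, 0.019, -0.0086]
eef_rot: [0.008, 0.991, -0.12, 0.053]
contact_force: [-0.1, 0.9, 2.8]
grip_width: 0.0159
```

```bash
python3 -c "
from mv import *
rep('w15')"
```

```text
t 18.3 ff [-0.0796 -0.0009 -0.0086] yaw -0.241 tilt 0.107 F [-0.1  0.9  2.8] w 0.015868095920611943 [-0.17  0.72  1.93 -0.03  0.38  1.67]
```

View pics/w15.png

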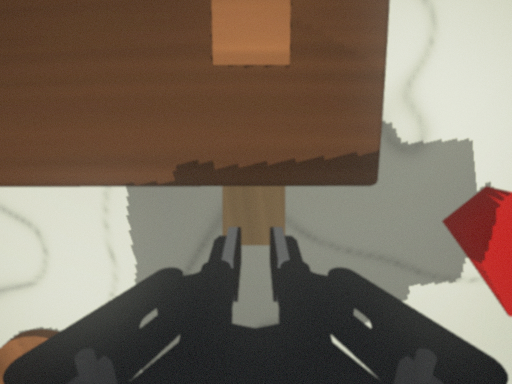

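The tips are at row 228 while the heel is at row 244, so the fingers have ridden up onto the slope at a light 3 N. The tips are higher than I assumed. I'll lift, back off and come in about 11 mm lower.

Request:
step_arm(steps="0 0 0 0.0003 0 -0.003 -0.62;0 0 0 0.0006 0 -0.006 -0.62;0 0 0 0.0006 0 -0.006 -0.62;0 0 0 -0.0115 0 -0.0073 -0.62;0 0 0 -0.0243 0 -0.0087 -0.62;0 0 0 -0.0243 0 -0.0087 -0.62;0 0 0 -0.0253 0 0.002 -0.62;0 0 0 -0.0262 0 0.0086 -0.62;0 0 0 -0.0262 0 0.0086 -0.62;0 0 0 -0.0262 0 0.0086 -0.62")

```text
time_s: 19.35
ee_pos: [0.4927, 0.0252, -0.0205]
eef_rot: [0.008, 0.991, -0.12, 0.052]
contact_force: [-0.3, -0.2, -0.2]
grip_width: 0.0161
```

```bash
python3 -c "
from mv import *
rep('w16')"
```

```text
t 19.35 ff [-0.1057 -0.001  -0.0205] yaw -0.241 tilt 0.105 F [-0.3 -0.2 -0.2] w 0.01608281496178642 [-0.17  0.74  1.99 -0.04  0.31  1.68]
```

View pics/w16.png

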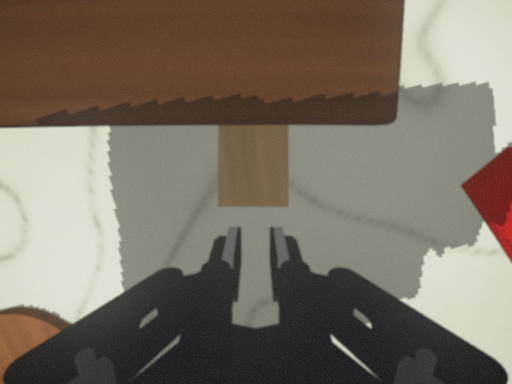

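Request:
step_arm(steps="0 0 0 0.005 0 0.0005 -0.62;0 0 0 0.009 0 0.0009 -0.62;0 0 0 0.013 0 0.0014 -0.62;0 0 0 0.017 0 0.0018 -0.62;0 0 0 0.021 0 0.0022 -0.62;0 0 0 0.025 0 0.0026 -0.62;0 0 0 0.025 0 0.0026 -0.62")

```text
time_s: 20.1
ee_pos: [0.5182, 0.019, -0.0198]
eef_rot: [0.008, 0.991, -0.12, 0.053]
contact_force: [0.4, -0.1, 1.5]
grip_width: 0.0161
```

```bash
python3 -c "
from mv import *
rep('w17')"
```

```text
t 20.1 ff [-0.0795 -0.0009 -0.0198] yaw -0.241 tilt 0.107 F [ 0.4 -0.1  1.5] w 0.016081925948450166 [-0.17  0.75  1.93 -0.03  0.36  1.67]
```

View pics/w17.png

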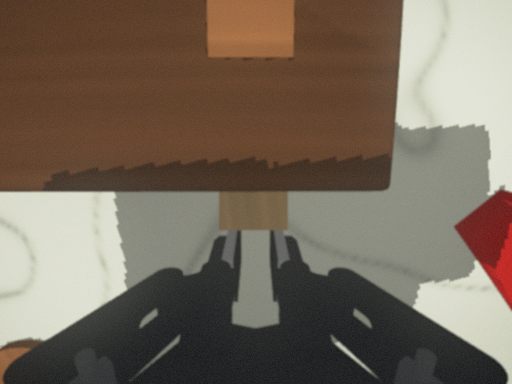

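The fingertips now sit squarely behind the heel (row 230) and the wedge is square. I'll continue in small steps, watching the force.

Request:
step_arm(steps="0 0 0 0.002 0 0.0002 -0.62;0 0 0 0.004 0 0.0004 -0.62;0 0 0 0.004 0 0.0004 -0.62")

```text
time_s: 20.45
ee_pos: [0.5213, 0.0182, -0.0199]
eef_rot: [0.008, 0.991, -0.12, 0.052]
contact_force: [-0.4, 0.7, -0.2]
grip_width: 0.0163
```

Request:
step_arm(steps="0 0 0 0.002 0 0.0002 -0.62;0 0 0 0.003 0 0.0003 -0.62;0 0 0 0.003 0 0.0003 -0.62")

```text
time_s: 20.75
ee_pos: [0.5242, 0.0175, -0.0198]
eef_rot: [0.008, 0.991, -0.12, 0.052]
contact_force: [-1.0, -0.0, -0.9]
grip_width: 0.0162
```

Request:
step_arm(steps="0 0 0 0.001 0 0.0001 -0.62;0 0 0 0.002 0 0.0002 -0.62;0 0 0 0.002 0 0.0002 -0.62")

```text
time_s: 21.05
ee_pos: [0.5261, 0.017, -0.0198]
eef_rot: [0.008, 0.991, -0.12, 0.052]
contact_force: [0.5, 0.2, -0.3]
grip_width: 0.0163
```

Request:
step_arm(steps="0 0 0 0.001 0 0.0001 -0.62;0 0 0 0.002 0 0.0002 -0.62;0 0 0 0.002 0 0.0002 -0.62")

```text
time_s: 21.35
ee_pos: [0.528, 0.0165, -0.0198]
eef_rot: [0.008, 0.991, -0.12, 0.052]
contact_force: [-0.0, 0.5, -0.2]
grip_width: 0.0163
```

Request:
step_arm(steps="0 0 0 0.001 0 0.0001 -0.62;0 0 0 0.002 0 0.0002 -0.62;0 0 0 0.002 0 0.0002 -0.62")

```text
time_s: 21.65
ee_pos: [0.53, 0.016, -0.0198]
eef_rot: [0.008, 0.991, -0.12, 0.052]
contact_force: [0.5, 0.4, -0.2]
grip_width: 0.0163
```

Request:
step_arm(steps="0 0 0 0.001 0 0.0001 -0.62;0 0 0 0.0015 0 0.0002 -0.62;0 0 0 0.0015 0 0.0002 -0.62")

```text
time_s: 21.95
ee_pos: [0.5313, 0.0157, -0.0199]
eef_rot: [0.008, 0.991, -0.12, 0.052]
contact_force: [-0.9, 0.2, 0.5]
grip_width: 0.0164
```

```bash
python3 -c "
from mv import *
rep('w18')"
```

```text
t 21.95 ff [-0.066  -0.0009 -0.0199] yaw -0.241 tilt 0.106 F [-0.9  0.2  0.5] w 0.01635772064892811 [-0.17  0.75  1.9  -0.03  0.39  1.67]
```

View pics/w18.png

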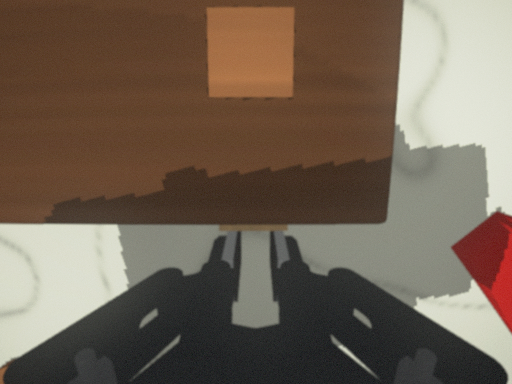

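Request:
step_arm(steps="0 0 0 0.001 0 0.0001 -0.62;0 0 0 0.0015 0 0.0002 -0.62;0 0 0 0.0015 0 0.0002 -0.62")

```text
time_s: 22.3
ee_pos: [0.5323, 0.0155, -0.02]
eef_rot: [0.008, 0.991, -0.12, 0.052]
contact_force: [-0.9, 0.5, 1.2]
grip_width: 0.0162
```

Request:
step_arm(steps="0 0 0 0.001 0 0.0001 -0.62;0 0 0 0.0015 0 0.0002 -0.62;0 0 0 0.0015 0 0.0002 -0.62")

```text
time_s: 22.6
ee_pos: [0.5327, 0.0153, -0.0201]
eef_rot: [0.008, 0.991, -0.12, 0.051]
contact_force: [-4.5, 0.3, 2.4]
grip_width: 0.0163
```

Request:
step_arm(steps="0 0 0 0.001 0 0.0001 -0.62;0 0 0 0.0015 0 0.0002 -0.62;0 0 0 0.0015 0 0.0002 -0.62")

```text
time_s: 22.9
ee_pos: [0.5328, 0.0153, -0.0203]
eef_rot: [0.008, 0.991, -0.12, 0.049]
contact_force: [-5.6, 1.4, 5.3]
grip_width: 0.0163
```

```bash
python3 -c "
from mv import *
rep('w19')
im=bot.camera('scene');crop(im,230,150,340,230,7,'pics/s19.png')"
```

```text
t 22.9 ff [-0.0644 -0.001  -0.0203] yaw -0.241 tilt 0.1 F [-5.6  1.4  5.3] w 0.016252058511008312 [-0.17  0.75  1.89 -0.03  0.4   1.66]
```

View pics/w19.png

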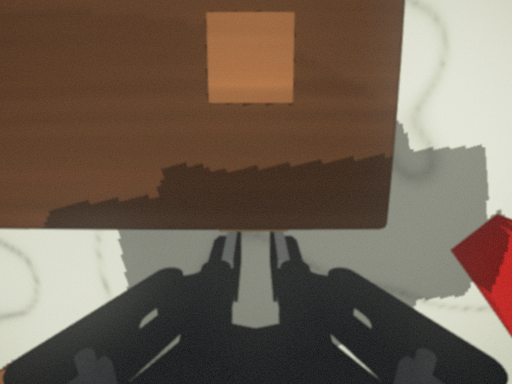

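View pics/s19.png

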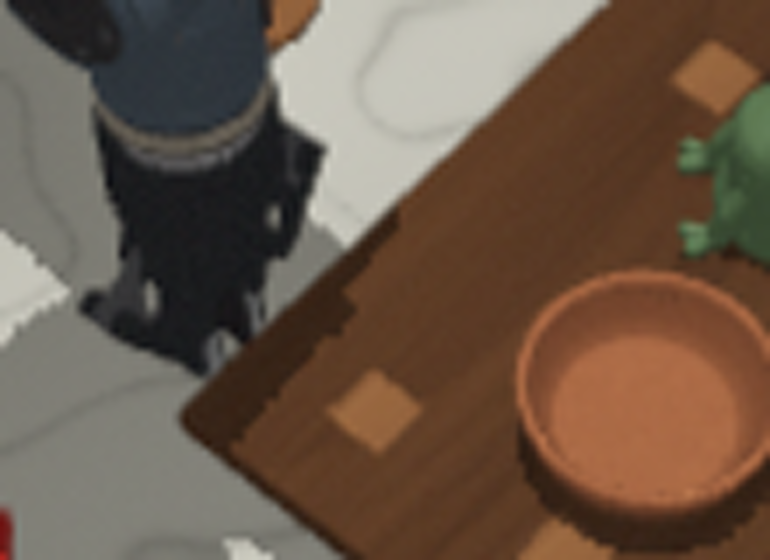

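Request:
step_arm(steps="0 0 0 0.001 0 0.0001 -0.62;0 0 0 0.0015 0 0.0001 -0.62;0 0 0 0.0015 0 0.0001 -0.62")

```text
time_s: 23.3
ee_pos: [0.5329, 0.0152, -0.0204]
eef_rot: [0.008, 0.992, -0.12, 0.048]
contact_force: [-7.2, 1.5, 4.7]
grip_width: 0.0161
```

Request:
step_arm(steps="0 0 0 0.001 0 0.0001 -0.62;0 0 0 0.0015 0 0.0001 -0.62;0 0 0 0.0015 0 0.0001 -0.62")

```text
time_s: 23.6
ee_pos: [0.5329, 0.0152, -0.0205]
eef_rot: [0.008, 0.992, -0.12, 0.047]
contact_force: [-9.6, 2.4, 6.8]
grip_width: 0.0162
```

Request:
step_arm(steps="0 0 0 0.001 0 0.0001 -0.62;0 0 0 0.0015 0 0.0001 -0.62;0 0 0 0.0015 0 0.0001 -0.62;0 0 0 0.0015 0 0.0001 -0.62")

```text
time_s: 24.0
ee_pos: [0.533, 0.0151, -0.0206]
eef_rot: [0.008, 0.992, -0.12, 0.045]
contact_force: [-10.9, 3.1, 8.1]
grip_width: 0.0165
```

Request:
step_arm(steps="0 0 0 0.001 0 0.0001 -0.62;0 0 0 0.0015 0 0.0001 -0.62;0 0 0 0.0015 0 0.0001 -0.62;0 0 0 0.0015 0 0.0001 -0.62")

```text
time_s: 24.4
ee_pos: [0.5329, 0.0152, -0.0207]
eef_rot: [0.008, 0.992, -0.12, 0.044]
contact_force: [-13.7, 2.6, 9.0]
grip_width: 0.0161
```

About 14 N with no further movement, so it is home. Backing straight off to look.

Request:
step_arm(steps="0 0 0 -0.004 0 -0.0004 -0.62;0 0 0 -0.008 0 -0.001 -0.62;0 0 0 -0.014 0 -0.0015 -0.62;0 0 0 -0.022 0 -0.0023 -0.62;0 0 0 -0.032 0 -0.0033 -0.62;0 0 0 -0.042 0 -0.0043 -0.62;0 0 0 -0.042 0 -0.0043 -0.62;0 0 0 -0.042 0 -0.0043 -0.62")

```text
time_s: 25.2
ee_pos: [0.5005, 0.0234, -0.0198]
eef_rot: [0.008, 0.991, -0.12, 0.052]
contact_force: [0.1, -0.8, -0.1]
grip_width: 0.0161
```

```bash
python3 -c "
from mv import *
rep('w20')"
```

```text
t 25.2 ff [-0.0977 -0.0009 -0.0198] yaw -0.241 tilt 0.106 F [ 0.1 -0.8 -0.1] w 0.01611718965203333 [-0.17  0.74  1.97 -0.04  0.32  1.68]
```

View pics/w20.png

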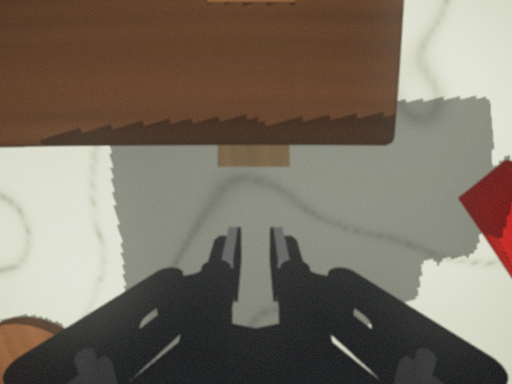

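Run:
```python
from mv import *
s=bot.read_state();c=bot.calibration('wrist')
for z,p in ((.021,[(218,166),(290,166)]),(.055,[(0,147),(395,143)])):
    P=back(c,p,z,s);print([ff(x).tolist() for x in P])
```

```text
[[-0.0561, 0.0163, 0.021], [-0.0561, -0.0195, 0.021]]
[[-0.0444, 0.0963, 0.055], [-0.0436, -0.0543, 0.055]]
```

The heel is 12 mm out from the board edge, so the tip is about 40 mm in. It is 2 mm off centre, square, and stayed put after release. I'll retreat clear and take a last look.

Request:
step_arm(steps="0 0 0 -0.02 0 -0.002 -0.62;0 0 0 -0.02 0 -0.03 -0.62;0 0 0 -0.015 0 -0.07 -0.62;0 0 0 -0.01 0 -0.12 -0.62;0 0 0 -0.01 0 -0.15 -0.62;0 0 0 -0.01 0 -0.15 -0.62;0 0 0 -0.01 0 -0.15 -0.62;0 0 0 -0.01 0 -0.15 -0.62")

```text
time_s: 26.05
ee_pos: [0.475, 0.0301, 0.1273]
eef_rot: [0.008, 0.991, -0.12, 0.051]
contact_force: [-0.4, 0.1, 0.1]
grip_width: 0.0162
```

Run:
```python
from mv import *
rep('w21')
s=bot.camera('scene');t=bot.camera('top')
cv2.imwrite('pics/tf.png',t[:,:,::-1]);crop(s,215,130,400,260,4,'pics/sf.png')
```

```text
t 26.05 ff [-0.1241 -0.0004  0.1273] yaw -0.241 tilt 0.104 F [-0.4  0.1  0.1] w 0.016172572189665117 [-0.16  0.42  1.95 -0.02  0.67  1.66]
```

View pics/w21.png

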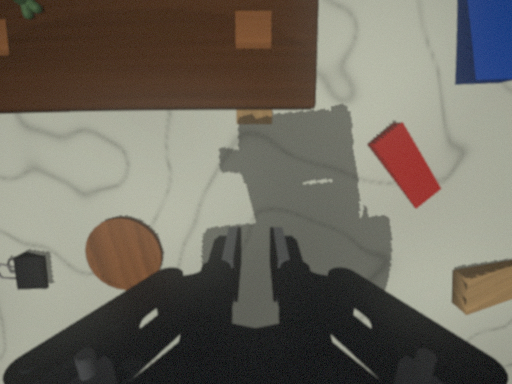

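View pics/tf.png

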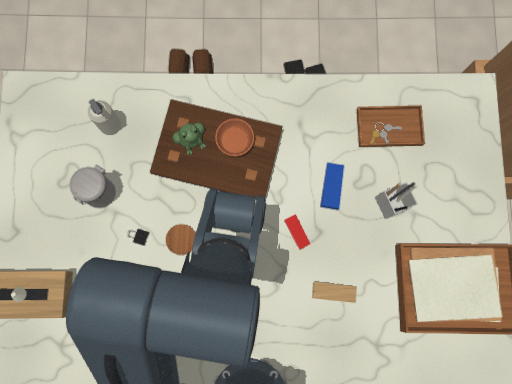

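View pics/sf.png

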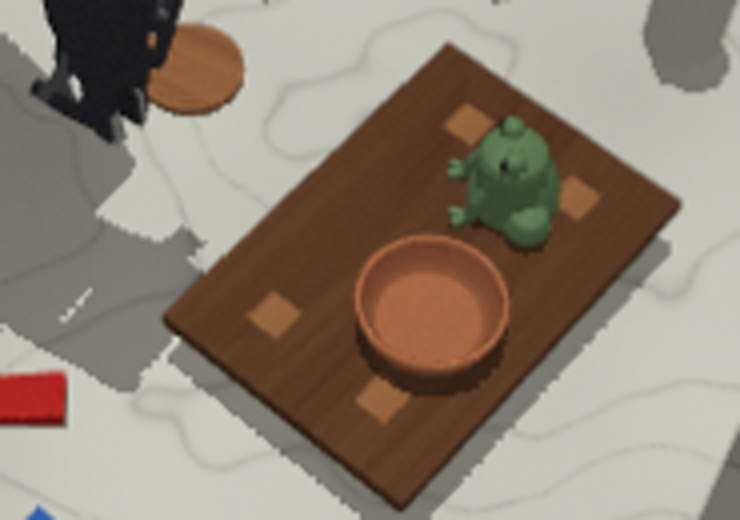

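The wedge is jammed, square and centred (columns 237–272 against the foot square's 236–271). Everything else is in place and the gripper is clear, so I'm handing in.

```bash
python3 -c "
from plant import bot
print(bot.finish_job())"
```

```text
the job is handed in; nothing more can be done
None
```

The wedge is driven in under the padless foot and handed in at about 26 s. No verdict came back, and the jam itself (over 4 N on the foot) could not be measured directly.

- **Placing:** I picked up the smaller light-wood wedge, set it flat and square about 55 mm in front of the foot, and let go.
- **Driving:** I pushed it in on its thick end until it stopped. I then pressed in small steps up to about 14 N, and it moved no farther.
- **Last checks:**
  - The heel is 12 mm out from the board edge, so the thin end is about 40 mm in under the foot.
  - It is 2 mm or less off the middle and square to the stand.
  - It stayed put when I backed off. The gripper ended clear, with about 0 N on it.
  - The other objects showed no visible movement in the top picture.

**What went wrong or disagreed:**
- The first grasp closed above the wedge. The fingertips are about 20–30 mm behind the stated tool point, so I worked by feel and camera from then on.
- One push rode up lightly onto the slope, at about 3 N, and I redid it lower.
- A 20° tool tilt came close to joint limits, so I reduced it to about 6°.
- During the final push the wrist also read about 9 N upwards, which I put down to friction at the heel.

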